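# Shut and latch the pastry carrier

## Task

Get the wooden pastry carrier ready for delivery: slide its lid shut against the seal, flip the wire loop of the draw latch over the keeper on the lid, then swing the lever over and press it flat past centre so that the latch stays shut and holds the lid drawn in tight. Work gently, without forcing any part, and leave the things standing around the carrier where they are.

Things in the scene. Friction and masses are not known exactly. Their poses are not given: they have to be found in the camera images.
- case: Light wooden pastry carrier, fixed, 270 mm long (x), 170 mm wide over its side cleats (y), 84 mm high. Origin: centre of its underside; x points from the latch end (the robot's right) to the lid end (left), z up. x -135 to -26 mm is a fixed deck, top at z = 80 mm, that carries the draw latch; behind it lies the sliding lid, its top level with the deck. The side walls stand 4 mm higher
- lid (a joint): Sliding lid of brown wood, m. 0: fully drawn in by the latch; grows as the lid opens to the case's +x, up to 0.045. Pushed to -x it slides with 2 to 4 N of friction until it meets a springy seal, set anew each time somewhere between 0.004 and 0.008 (to be felt), which pushes back with 6 N per mm; let go, it rests near there. Only the latch can hold it near 0
- pull_rail (a point): Top middle of the dark wooden pull rail across the lid: 84 mm long along the case's y, 16 mm thick along x, its top (this point) 20 mm above the lid. The lid can be pushed shut on the rail's far (+x) face, behind which 63 mm of lid remain
- keeper (a point): Seat of the loop's bar behind the steel keeper on the lid, 5.5 mm above the lid's top; axes as the case's. The keeper is a 36 mm wide hook open to +x: a post, its far face 4 mm to the -x side of this point, and a lip 10 to 13 mm above the lid reaching 5 mm to +x. The bar must come down on the lid beyond the lip (10 mm or more to +x); it slides under the lip as the lever is swung back
- lever (a joint): Steel lever with red tip, rad. 0: closed, flat, pointing to the case's -x. Grows as the tip swings up (1.57: upright) and over toward the lid, to a stop at 2.4. Stays where left (1.5 N at the tip). The loop's bar clears the keeper's lip only with the lever open to 2.1 or more. Closing it hooked takes 4 to 9 N at the tip near 0.9, as the seal is set; past centre (0.43) it snaps to 0; let go earlier it may spring back
- lever_pivot (a point): The lever's hinge axis (parallel to the case's y), on the case's middle line, 65 mm to the -x side of its origin and 98 mm above the worktop; axes as the case's
- lever_tip (a point): End of the lever, 62 mm from its pivot, mid-width, on the face that looks up when closed. The lever is 38 mm wide and 4 mm thick, with a 9 mm thick red bar along its end
- loop (a joint): Hinge of the wire loop, rad, relative to the lever. 0: as it lies when latched; grows as the loop folds up and back over to the case's -x, to a stop at 4.7, where it leans back on the -x side of the lever and is carried along when the lever turns. It swings freely and falls by its weight to either side
- loop_bar (a point): Middle of the loop's end bar, 8 mm thick, along the case's y. Two 6 mm thick arms, 68 mm apart, 89 mm long, join it to point loop_hinge. The loop reaches past the lever's tip, so it can swing over it from the -x side to the lid's side
- loop_hinge (a point): Hinge axis of the loop on the lever, 20 mm from the lever's pivot
- bottle: Bystander: green juice bottle, 41 mm wide, 125 mm tall; origin at the centre of its underside. To be left where it stands
- shaker: Bystander: glass sugar shaker, 44 mm wide, 90 mm tall; origin at the centre of its underside. To be left where it stands
- jar: Bystander: jam jar with pale lid, 65 mm wide, 94 mm tall; origin at the centre of its underside. To be left where it stands

How it is judged (in metres and radians):
On the way:
1. the lid is against the seal and the loop's bar lies behind the keeper, below its lip, with the lever still up (x of loop_bar in the frame of keeper between -0.004 and 0.022 m and z of loop_bar in the frame of keeper below 0.005 m and value of joint lid below 0.012 m and value of joint lever above 0.9 rad), for 0.1 s.
At the end, for the whole second after the job is handed in: The lever lies flat (within 0.08 rad of its stop), the loop's bar sits behind the keeper below its lip (4 mm to the -x side to 22 mm to the +x side of the seat and at most 5 mm above it), and the lid is held drawn in to less than 3 mm from fully shut (value of joint lever below 0.08 rad and value of joint lid below 0.003 m and x of loop_bar in the frame of keeper between -0.004 and 0.022 m and z of loop_bar in the frame of keeper below 0.005 m); the robot touches nothing.
It fails at once if a part of the carrier is forced: the fingers press on it with more than 50 N (contact force between the fingers and case above 50 N).
It fails at once if a thing standing around the carrier is moved by more than 40 mm (distance of any of bottle, shaker, jar from where it was at the start of the episode above 0.04 m).
It also fails if it takes over 59 s, if anything falls off the work surface, if the arm or the gripper's body presses on something with over 40 N, if the wrist force passes 120 N, or if a joint passes its speed limit or range.

## Robot

A 6-joint arm with a two-finger parallel gripper is mounted at the origin on a cart in front of the work surface, level with it; the furniture and walls round the work are solid. World frame = base frame: x ahead of the robot, y to its left, z up, the work surface at z = 0. Lengths are in mm, angles in rad, forces in N, time in s.
With the tool pointing down it reaches from about 350 to 800 mm from the base axis. Payload 7.3 kg.
Tool frame: the origin (TCP) lies between the finger pads; the fingertips stand 17 mm ahead of it and the grasp point (between the pads) lies 2 mm behind it; x points along the fingers, y is the direction in which the jaws open and shut, and the axes are right-handed (so a half turn about x gives the same grasp; the last joint's range is limited). The gripper opens to 85 mm and grips with 20 to 120 N. Pads are 22 mm wide; open, the fingers measure 114 mm over their backs; the gripper's body (76 mm by 85 mm) begins 54 mm behind the grasp point. The pads swing forward as they close: fully open they stand 13 mm farther back than shut.
Start: joints at [-1.265, 0.342, 1.524, -0, 1.275, -0.146], TCP at [229.231, -472.33, 248.322] pointing down, gripper open.
Joint ranges: [-2.53, 2.53], [-0.77, 2.02], [0.04, 2.7], [-1, 4.14], [0.28, 2.66], [-3.11, 3.11]. Speed limits (rad/s): [2.57, 2.57, 3.14, 3.14, 3.14, 3.14].

## Interface

Orientations are given as a unit quaternion [x, y, z, w].
In Python, from cell import * gives the robot as it stands. The module is installed in compiled form; this text tells all that it offers.
- The arm moves only by the shell command python3 -m pendant 'ROWS' [OPENING] [FORCE]. ROWS is JSON, a list of rows, each an object of numbers: "x", "y", "z": the shift along the tool's x, y, z scaled (see below); "spin": the turn about the tool's x scaled (see below). In form: [{"x": .., "y": .., "z": .., "spin": ..}, ...]. A call has 1 to 20 rows; each row is the pose to reach, as a shift and turn from the pose commanded when the call began, along the tool's axes at that moment, turning the shorter way round; what a row does not reach only later rows make up. The controller multiplies each number of a shift by 60 cm and each number of a turn by pi rad. A row lasts 1/8 s, in which the tool goes at most 62.5 mm and 10.7 degrees, less where a joint would pass 70% of its speed; a pose out of reach is approached as far as the arm can. A call with a number of a shift or a turn outside -1 to 1 is refused whole. A call with a gripper value outside its range is refused whole. OPENING is the gripper command: -1 is fully open, 1 is shut, values between are in proportion, set as the call begins (- or left out, the last holds). The fingers move at their own pace and stop on an object; FORCE is the grip in N (left out, the last holds). Time passes only in rows, so rows that repeat a pose let the fingers close. It gives the time, the measured TCP pose, the force and the opening at its end, in the units of the state.
- state(): the state, without advancing time (a new reading comes with each control period).
- read_camera(name): name is "side" or "top"; returns a dict with "pixels" (400x640x3 uint8, blue, green, red), "fx", "fy", "cx", "cy" (pixels), "k1" (the pictures are not rectified: a ray, as slopes to the right and down, at radius r is drawn at 1 + k1 r^2 times it, then the intrinsics apply), "T" (4x4, takes a point from camera to world coordinates). Camera axes: x right, y up, looking along -z (the intrinsics and any distortion apply to the point x, -y, -z); pixel columns grow to the right and rows downward; lengths in mm; the calibration is good to about 2 mm. A picture is of the moment at which its call begins. There is no depth.
- close_job(): hands the job in, once; it reports no verdict.
The state is a dict: "t": time; "q": joint angles; "dq": joint speeds; "joint_torque": joint torques, N m; "position": TCP position; "eef_rot": TCP orientation; "force": force on the tool from outside, world axes, zero at the start; "moment": the same for the moment, N m; "opening": finger opening in mm.
Only numpy, scipy, OpenCV 4.12 (cv2) and the standard library are available. Lean on these libraries where they do the work, as an engineer would, in place of code of your own. Each camera call takes 0.05 s, during which the arm holds its last target. There are 200 camera calls.

## Working session

There is one attempt and no reset: what is moved stays moved. The work goes in short steps, Python scripts to look and compute and a shell command to move; the robot and the scene stay as the last step left them, time stands still between calls to the robot, and variables do not carry over. Pictures are saved under pics/ and viewed, about 8 in all and at most 12, crops included, and the job is handed in when it is done.

```bash
mkdir -p pics; cat > h.py <<'E'
from cell import *
import numpy as np, cv2
def snap(n,f):
    c=read_camera(n); cv2.imwrite('pics/'+f,c['pixels']); np.save('pics/'+f+'.npy',c,allow_pickle=True); return c
def load(f): return np.load('pics/'+f+'.npy',allow_pickle=True).item()
def ray(c,u,v):
    K=np.array([[c['fx'],0,c['cx']],[0,c['fy'],c['cy']],[0,0,1.]])
    a,b=cv2.undistortPoints(np.array([[[u,v]]],float),K,np.array([c['k1'],0,0,0.]))[0,0]
    T=np.array(c['T']); return T[:3,3],T[:3,:3]@np.array([a,-b,-1.])
def onz(c,u,v,z):
    o,d=ray(c,u,v); return o+d*(z-o[2])/d[2]
def proj(c,P):
    T=np.array(c['T']); p=T[:3,:3].T@(np.array(P,float)-T[:3,3]); a,b=p[0]/-p[2],-p[1]/-p[2]
    s=1+c['k1']*(a*a+b*b); return c['fx']*a*s+c['cx'],c['fy']*b*s+c['cy']
def onplane(c,u,v,p0,n):
    o,d=ray(c,u,v); return o+d*np.dot(np.array(p0)-o,n)/np.dot(d,n)
E
python3 - <<'E'
from h import *
for n in('top','side'):
    c=snap(n,n+'0.png'); print(n,c['fx'],c['cx'],c['cy'],c['k1'],np.round(c['T'],3).tolist())
s=state(); print({k:np.round(v,3).tolist() for k,v in s.items()})
E
```

```text
top 412.8290190641435 321.52907800455034 202.38022494451258 0.032783142246334766 [[0.005, 0.997, -0.073, 456.396], [-1.0, 0.005, -0.007, 96.649], [-0.007, 0.073, 0.997, 1045.415], [0.0, 0.0, 0.0, 1.0]]
side 472.8591519099996 319.6235328583229 194.3698185075602 -0.10556343230677646 [[-0.928, 0.178, -0.329, 160.866], [-0.374, -0.462, 0.804, 985.211], [-0.009, 0.869, 0.495, 630.023], [0.0, 0.0, 0.0, 1.0]]
{'t': 0.1, 'q': [-1.265, 0.343, 1.525, -0.0, 1.275, -0.146], 'dq': [0.0, -0.003, -0.003, -0.001, 0.001, 0.0], 'joint_torque': [0.001, -43.445, -24.649, -0.0, 0.005, -0.0], 'position': [229.131, -471.99, 247.704], 'eef_rot': [-0.689, -0.159, 0.689, -0.158], 'force': [0.935, 0.17, 0.369], 'moment': [0.057, -0.044, 0.025], 'opening': 85.296}
```

View pics/top0.png

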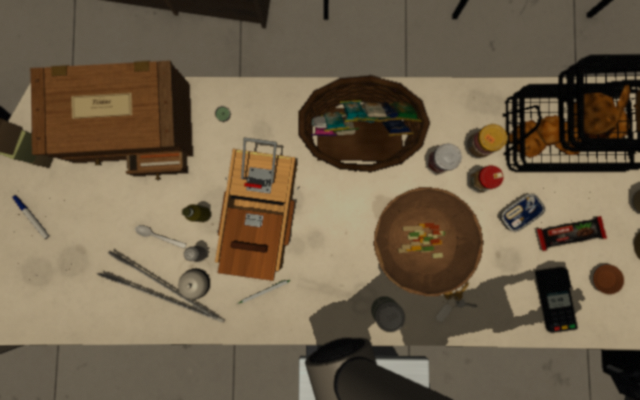

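View pics/side0.png

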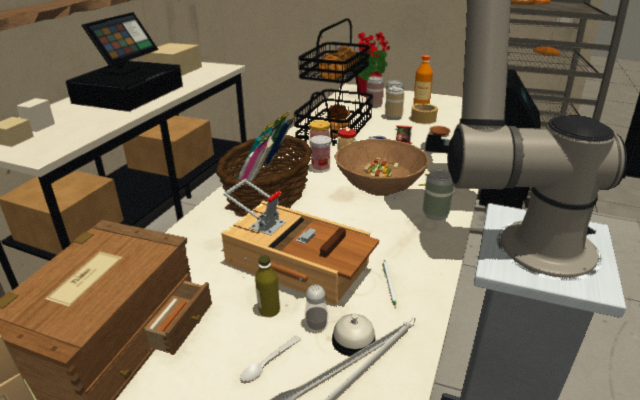

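```bash
python3 - <<'E'
from h import *
a=load('top0.png')['pixels'][125:285,170:320]; b=load('side0.png')['pixels'][170:345,215:390]
a=cv2.resize(a,None,fx=3.7,fy=3.7,interpolation=2)[:590,:400]
b=cv2.resize(b,(590,590),interpolation=2)
a=cv2.resize(load('top0.png')['pixels'][130:285,180:305],None,fx=3,fy=3,interpolation=2)
b=cv2.resize(load('side0.png')['pixels'][175:330,215:385],None,fx=2.5,fy=2.5,interpolation=2)
im=np.zeros((470,800,3),np.uint8); im[:465,:375]=a; im[:387,375:800]=b
cv2.imwrite('pics/crop0.png',im)
E
```

```text
Traceback (most recent call last):
ValueError: could not broadcast input array from shape (388,425,3) into shape (387,425,3)
```

```bash
python3 - <<'E'
from h import *
a=cv2.resize(load('top0.png')['pixels'][130:285,180:305],None,fx=3,fy=3,interpolation=2)
b=cv2.resize(load('side0.png')['pixels'][175:330,215:385],None,fx=2.5,fy=2.5,interpolation=2)
im=np.zeros((470,800,3),np.uint8); im[:465,:375]=a; im[:388,375:800]=b
cv2.imwrite('pics/crop0.png',im)
E
```

```text
(no output)
```

View pics/crop0.png

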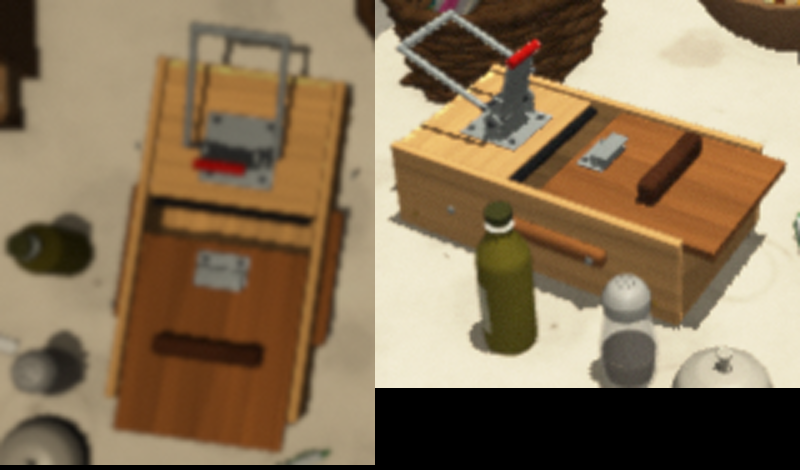

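```bash
python3 - <<'E'
from h import *
t=load('top0.png'); s=load('side0.png')
f=lambda x,y:(180+x/3,130+y/3); g=lambda x,y:(215+(x-375)/2.5,175+y/2.5)
P={n:onz(t,*f(*p),z) for n,p,z in [('TL',(158,57),84),('TR',(350,83),84),('BL',(107,395),84),('BR',(300,422),84),('railL',(153,344),100),('railR',(263,354),100),('keepL',(196,268),92),('keepR',(250,275),92),('lidBL',(115,430),80),('lidBR',(282,450),80),('lidTL',(142,233),80),('lidTR',(310,250),80),('deckL',(150,192),80),('deckR',(315,217),80)]}
for k,v in P.items(): print(k,v.round(1))
xa=(P['BL']+P['BR']-P['TL']-P['TR']); yaw=np.arctan2(xa[1],xa[0]); print('len',np.linalg.norm(xa)/2,'wid',np.linalg.norm(P['TR']-P['TL']),np.linalg.norm(P['BR']-P['BL']),'yaw',yaw)
for n,p,z in [('TL',(496,65),84),('NL',(391,148),84),('NR',(683,243),84),('railtop1',(697,138),100),('railtop2',(645,187),100),('keep',(603,150),92)]: print('side',n,onz(s,*g(*p),z).round(1))
def tri(c1,p1,c2,p2):
    o1,d1=ray(c1,*p1);o2,d2=ray(c2,*p2); A=np.stack([d1,-d2],1); k=np.linalg.lstsq(A,o2-o1,rcond=None)[0]; a=o1+k[0]*d1;b=o2+k[1]*d2; return (a+b)/2,np.linalg.norm(a-b)
for n,a,b in [('redL',(197,163),(513,62)),('redR',(244,168),(537,45)),('loopcornerL',(192,27),(400,47)),('loopcornerR',(286,40),(452,14))]:
    p,e=tri(t,f(*a),s,g(*b)); print(n,p.round(1),round(e,1))
for n,p,z in [('bottle',(30,245),125),('shaker',(32,368),90),('jar',(40,445),94)]: print(n,onz(t,*f(*p),z).round(0))
E
```

```text
TL [652.2 313.5  84. ]
TR [632.3 162.6  84. ]
BL [388.7 347.2  84. ]
BR [368.7 198.5  84. ]
railL [428.3 309.1 100. ]
railR [421.1 225.5 100. ]
keepL [486.4 279.2  92. ]
keepR [481.2 237.6  92. ]
lidBL [361.7 341.4  80. ]
lidBR [347.  212.5  80. ]
lidTL [513.9 324.1  80. ]
lidTR [501.2 192.8  80. ]
deckL [546.1 318.6  80. ]
deckR [527.1 189.2  80. ]
len 265.8206074137773 wid 152.26829687815422 150.04649747649856 yaw 3.0103697257867905
side TL [631.8 173.   84. ]
side NL [649.6 323.5  84. ]
side NR [385.5 350.7  84. ]
side railtop1 [413.6 241.3 100. ]
side railtop2 [428.2 317.4 100. ]
side keep [481.8 273.3  92. ]
redL [560.6 268.1 154.1] 0.4
redR [556.8 234.  152.6] 0.9
loopcornerL [661.8 274.5 150.5] 1.7
loopcornerR [652.5 205.5 149. ] 0.8
bottle [502. 396. 125.]
shaker [409. 403.  90.]
jar [352. 394.  94.]
```

```bash
cat >> h.py <<'E'
from scipy.spatial.transform import Rotation as R
C=np.array([509.5,259,0]); YAW=np.pi-0.12
def ax(): return np.array([np.cos(YAW),np.sin(YAW),0]),np.array([-np.sin(YAW),np.cos(YAW),0])
def loc2w(p):
    ex,ey=ax(); return C+ex*p[0]+ey*p[1]+np.array([0,0,p[2]])
def w2loc(w):
    ex,ey=ax(); d=np.array(w)-C; return np.array([d@ex,d@ey,d[2]])
def rows(targets,world=False):
    "targets: fingertip positions in case frame (TCP 17 above)"
    s=state(); Rm=R.from_quat(s['eef_rot']).as_matrix(); p=np.array(s['position'])
    print('t',round(s['t'],2),'tip loc',(w2loc(p)-[0,0,17]).round(1),'F loc',np.round([np.array(s['force'])@a for a in (*ax(),[0,0,1])],1))
    for t in targets:
        w=(np.array(t,float) if world else loc2w(t))+[0,0,17]
        print(t,'->',np.round(Rm.T@(w-p)/600,4))
    ex,ey=ax(); a=np.arctan2(Rm.T@ey@[0,0,1],Rm.T@ey@[0,1,0]); print('spin for jaw||y:',round(a/np.pi,4), 'or',round((a-np.sign(a)*np.pi)/np.pi,4))
E
python3 - <<'E'
from h import *
print(R.from_quat(state()['eef_rot']).as_matrix().round(3).tolist())
rows([(450,-150,240),(450,60,240)],True); rows([(118,0,160)])
E
```

```text
[[-0.0, 0.437, -0.9], [0.001, -0.9, -0.437], [-1.0, -0.001, -0.0]]
t 0.1 tip loc [190.8 759.3 230.7] F loc [-0.9 -0.3  0.4]
(450, -150, 240) -> [-0.0149 -0.3221 -0.5655]
(450, 60, 240) -> [-0.0145 -0.637  -0.7183]
spin for jaw||y: 0.182 or -0.818
t 0.1 tip loc [190.8 759.3 230.7] F loc [-0.9 -0.3  0.4]
(118, 0, 160) -> [ 0.1194 -0.9983 -0.7869]
spin for jaw||y: 0.182 or -0.818
```

```bash
python3 -m pendant '[{"x":-0.015,"y":-0.322,"z":-0.565,"spin":0.182},{"x":-0.015,"y":-0.322,"z":-0.565,"spin":0.182},{"x":-0.015,"y":-0.322,"z":-0.565,"spin":0.182},{"x":-0.015,"y":-0.322,"z":-0.565,"spin":0.182},{"x":-0.015,"y":-0.322,"z":-0.565,"spin":0.182},{"x":-0.015,"y":-0.322,"z":-0.565,"spin":0.182},{"x":-0.015,"y":-0.637,"z":-0.718,"spin":0.182},{"x":-0.015,"y":-0.637,"z":-0.718,"spin":0.182},{"x":-0.015,"y":-0.637,"z":-0.718,"spin":0.182},{"x":-0.015,"y":-0.637,"z":-0.718,"spin":0.182},{"x":0.1,"y":-0.998,"z":-0.787,"spin":0.182},{"x":0.119,"y":-0.998,"z":-0.787,"spin":0.182},{"x":0.119,"y":-0.998,"z":-0.787,"spin":0.182},{"x":0.119,"y":-0.998,"z":-0.787,"spin":0.182},{"x":0.119,"y":-0.998,"z":-0.787,"spin":0.182},{"x":0.119,"y":-0.998,"z":-0.787,"spin":0.182},{"x":0.119,"y":-0.998,"z":-0.787,"spin":0.182},{"x":0.119,"y":-0.998,"z":-0.787,"spin":0.182}]' 1 20; python3 -c "
from h import *
rows([(116,0,105),(116,0,86)]); snap('side','s1.png');t=snap('top','t1.png');s=load('s1.png')
a=cv2.resize(s['pixels'][150:345,205:400],(590,590),interpolation=2)
b=cv2.resize(t['pixels'][130:325,220:290],(210,585),interpolation=2)
im=np.zeros((600,800,3),np.uint8);im[:590,:590]=a;im[:585,590:]=b;cv2.imwrite('pics/c1.png',im)"
```

```text
t: 2.35
position: [393.2, 271.8, 177.3]
eef_rot: [0.706, -0.043, -0.706, -0.043]
force: [-0.3, 0.7, 0.7]
opening: -0.2
t 2.35 tip loc [117.    1.3 160.3] F loc [ 0.4 -0.6  0.7]
(116, 0, 105) -> [ 0.0922 -0.0021 -0.0016]
(116, 0, 86) -> [ 0.1238 -0.0021 -0.0015]
spin for jaw||y: -0.0005 or 0.9995
```

View pics/c1.png

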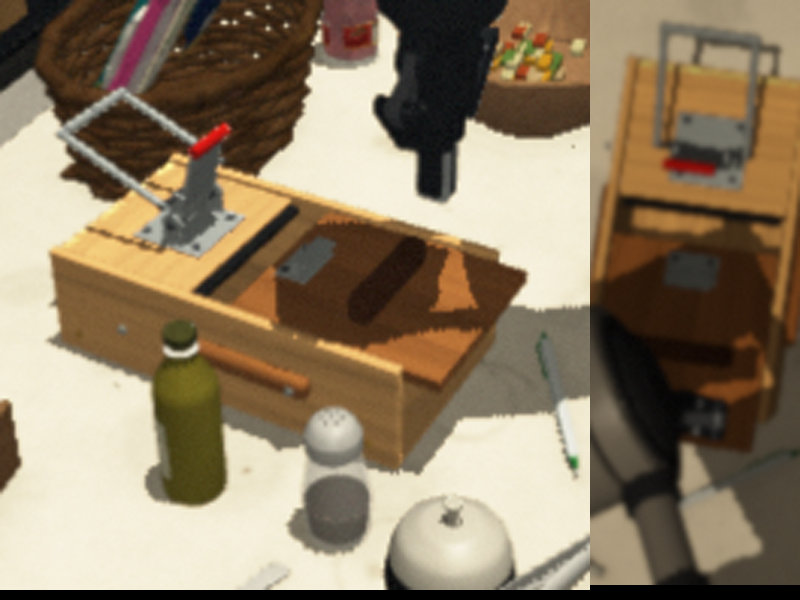

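```bash
python3 -m pendant '[{"x":0.08,"y":-0.002,"z":0},{"x":0.124,"y":-0.002,"z":0},{"x":0.124,"y":-0.002,"z":-0.008},{"x":0.124,"y":-0.002,"z":-0.016},{"x":0.124,"y":-0.002,"z":-0.022},{"x":0.124,"y":-0.002,"z":-0.025},{"x":0.124,"y":-0.002,"z":-0.028}]'; python3 -c "
from h import *
rows([(92,0,86)])"
```

```text
t 2.45 tip loc [117.2   1.1 160.2] F loc [-0.6  0.1 -0.2]
(92, 0, 86) -> [ 0.1237 -0.0018 -0.0419]
spin for jaw||y: -0.0004 or 0.9996$[0]: bad value
```

```bash
python3 -m pendant '[{"x":0.08,"y":-0.002,"z":0,"spin":0},{"x":0.124,"y":-0.002,"z":0,"spin":0},{"x":0.124,"y":-0.002,"z":-0.008,"spin":0},{"x":0.124,"y":-0.002,"z":-0.016,"spin":0},{"x":0.124,"y":-0.002,"z":-0.022,"spin":0},{"x":0.124,"y":-0.002,"z":-0.025,"spin":0},{"x":0.124,"y":-0.002,"z":-0.028,"spin":0}]'; python3 -c "
from h import *
rows([(92,0,86)])"
```

```text
t: 3.32
position: [409.4, 271.8, 102.9]
eef_rot: [0.706, -0.042, -0.706, -0.042]
force: [-1.6, 0.4, 2.2]
opening: 0.4
t 3.33 tip loc [100.9  -0.7  85.9] F loc [ 1.7 -0.2  2.2]
(92, 0, 86) -> [-0.0002  0.0011 -0.0149]
spin for jaw||y: 0.0 or -1.0
```

```bash
python3 -m pendant '[{"x":0,"y":0.001,"z":-0.003,"spin":0},{"x":0,"y":0.001,"z":-0.006,"spin":0},{"x":0,"y":0.001,"z":-0.009,"spin":0},{"x":0,"y":0.001,"z":-0.012,"spin":0},{"x":0,"y":0.001,"z":-0.015,"spin":0}]'; python3 -m pendant '[{"x":0,"y":0,"z":-0.002,"spin":0},{"x":0,"y":0,"z":-0.004,"spin":0}]';python3 -m pendant '[{"x":0,"y":0,"z":-0.002,"spin":0},{"x":0,"y":0,"z":-0.003,"spin":0}]'
```

```text
t: 3.95
position: [418.4, 270.0, 102.4]
eef_rot: [-0.706, 0.042, 0.706, 0.042]
force: [-2.1, 1.1, 1.8]
opening: 0.1
t: 4.2
position: [420.7, 269.7, 102.4]
eef_rot: [-0.706, 0.042, 0.706, 0.042]
force: [-1.8, 0.9, 1.2]
opening: 0.1
t: 4.45
position: [422.5, 269.5, 102.4]
eef_rot: [-0.706, 0.042, 0.706, 0.042]
force: [-2.6, 0.7, 2.2]
opening: -0.3
```

```bash
for i in 1 2 3; do python3 -m pendant '[{"x":0,"y":0,"z":-0.002,"spin":0},{"x":0,"y":0,"z":-0.003,"spin":0}]'|grep -E 'pos|force'; done
```

```text
position: [424.3, 269.2, 102.4]
force: [-2.4, -0.2, 1.9]
position: [426.1, 269.0, 102.4]
force: [-3.1, -1.0, 1.2]
position: [427.8, 268.8, 102.4]
force: [-4.4, -0.6, 2.1]
```

```bash
for i in 1 2 3; do python3 -m pendant '[{"x":0,"y":0,"z":-0.001,"spin":0},{"x":0,"y":0,"z":-0.0015,"spin":0}]'|grep -E 'pos|force'; done
```

```text
position: [428.2, 268.7, 102.4]
force: [-5.7, -0.1, 3.3]
position: [428.6, 268.7, 102.4]
force: [-7.4, 0.8, 5.0]
position: [428.9, 268.6, 102.4]
force: [-8.6, 0.0, 6.4]
```

```bash
python3 -m pendant '[{"x":0,"y":0,"z":0.01,"spin":0},{"x":-0.1,"y":0,"z":0.02,"spin":0},{"x":-0.2,"y":0,"z":0.02,"spin":0},{"x":-0.25,"y":0,"z":0.0,"spin":0},{"x":-0.25,"y":0,"z":-0.1,"spin":0},{"x":-0.25,"y":0,"z":-0.2,"spin":0},{"x":-0.25,"y":0,"z":-0.28,"spin":0},{"x":-0.25,"y":0,"z":-0.28,"spin":0},{"x":-0.25,"y":0,"z":-0.28,"spin":0}]'; python3 -c "
from h import *
for w in [(560.6,268.1,154.1),(556.8,234,152.6),(661.8,274.5,150.5),(652.5,205.5,149)]: print(w2loc(w).round(1))
rows([(-92,0,180),(-92,0,138),(-60,0,138)])
t=snap('top','t2.png');s=snap('side','s2.png')
a=cv2.resize(s['pixels'][150:345,205:400],(590,590),interpolation=2)
b=cv2.resize(t['pixels'][130:325,220:290],(210,585),interpolation=2)
im=np.zeros((600,800,3),np.uint8);im[:590,:590]=a;im[:585,590:]=b;cv2.imwrite('pics/c2.png',im)"
```

```text
t: 7.08
position: [597.3, 248.4, 252.0]
eef_rot: [-0.706, 0.043, 0.706, 0.042]
force: [0.3, 0.5, 0.5]
opening: -0.0
[-49.6 -15.2 154.1]
[-50.   19.2 152.6]
[-149.3  -33.6  150.5]
[-148.4   36.   149. ]
t 7.08 tip loc [-88.4  -0.  235. ] F loc [-0.2 -0.6  0.5]
(-92, 0, 180) -> [ 0.0917  0.     -0.006 ]
(-92, 0, 138) -> [ 0.1617  0.     -0.006 ]
(-60, 0, 138) -> [0.1617 0.     0.0474]
spin for jaw||y: -0.0001 or 0.9999
```

View pics/c2.png

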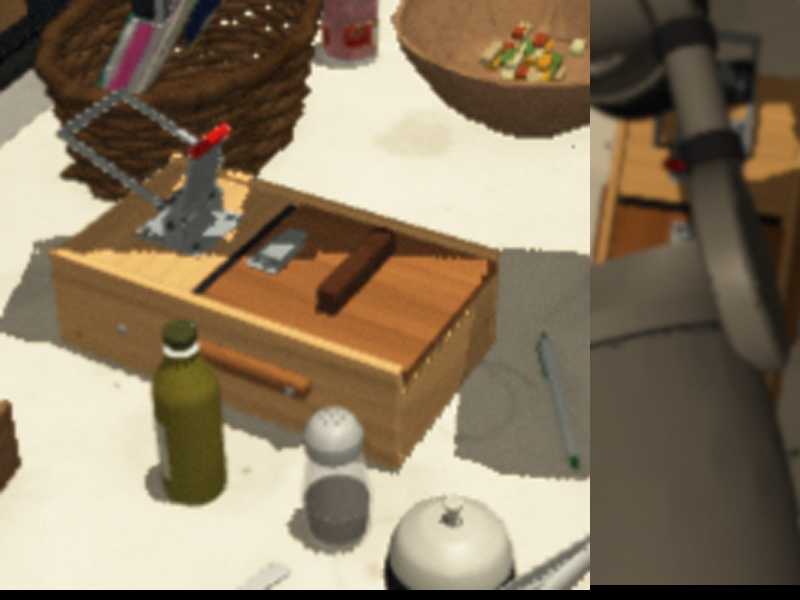

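```bash
python3 -m pendant '[{"x":0.08,"y":0.002,"z":-0.005,"spin":0},{"x":0.14,"y":0.002,"z":-0.005,"spin":0},{"x":0.165,"y":0.002,"z":-0.005,"spin":0},{"x":0.165,"y":0.002,"z":-0.005,"spin":0},{"x":0.165,"y":0.002,"z":0.005,"spin":0},{"x":0.165,"y":0.002,"z":0.015,"spin":0},{"x":0.165,"y":0.002,"z":0.022,"spin":0},{"x":0.165,"y":0.002,"z":0.03,"spin":0},{"x":0.165,"y":0.002,"z":0.03,"spin":0}]'|grep -E 'pos|force'; python3 -c "
from h import *
rows([(-60,0,132),(-50,0,132)])"
```

```text
position: [579.0, 249.5, 153.7]
force: [0.0, 0.2, 0.9]
t 8.3 tip loc [-70.1   1.1 136.7] F loc [ 0.  -0.2  0.9]
(-60, 0, 132) -> [ 0.0078 -0.0018  0.0169]
(-50, 0, 132) -> [ 0.0078 -0.0018  0.0336]
spin for jaw||y: 0.0001 or -0.9999
```

```bash
python3 -m pendant '[{"x":0.004,"y":0,"z":0.006,"spin":0},{"x":0.008,"y":0,"z":0.012,"spin":0},{"x":0.008,"y":0,"z":0.017,"spin":0},{"x":0.008,"y":0,"z":0.022,"spin":0},{"x":0.008,"y":0,"z":0.022,"spin":0}]'|grep -E 'pos|force';python3 -m pendant '[{"x":0,"y":0,"z":0.004,"spin":0},{"x":0,"y":0,"z":0.008,"spin":0},{"x":0,"y":0,"z":0.008,"spin":0}]'|grep -E 'pos|force'; python3 -c "
from h import *
rows([(-60,0,132),(-50,0,132)])
t=snap('top','t3.png');s=snap('side','s3.png')
a=cv2.resize(s['pixels'][110:280,205:375],(595,595),interpolation=2)
b=cv2.resize(t['pixels'][100:295,220:290],(205,585),interpolation=2)
im=np.zeros((600,800,3),np.uint8);im[:595,:595]=a;im[:585,595:]=b;cv2.imwrite('pics/c3.png',im)"
```

```text
position: [565.8, 251.0, 148.5]
force: [0.5, -0.7, 0.3]
position: [561.1, 251.6, 148.7]
force: [1.3, -1.1, 0.8]
t 9.3 tip loc [-52.1   1.2 131.7] F loc [-1.4  1.   0.8]
(-60, 0, 132) -> [-0.0006 -0.0019 -0.0132]
(-50, 0, 132) -> [-0.0006 -0.0019  0.0035]
spin for jaw||y: 0.0 or -1.0
```

View pics/c3.png

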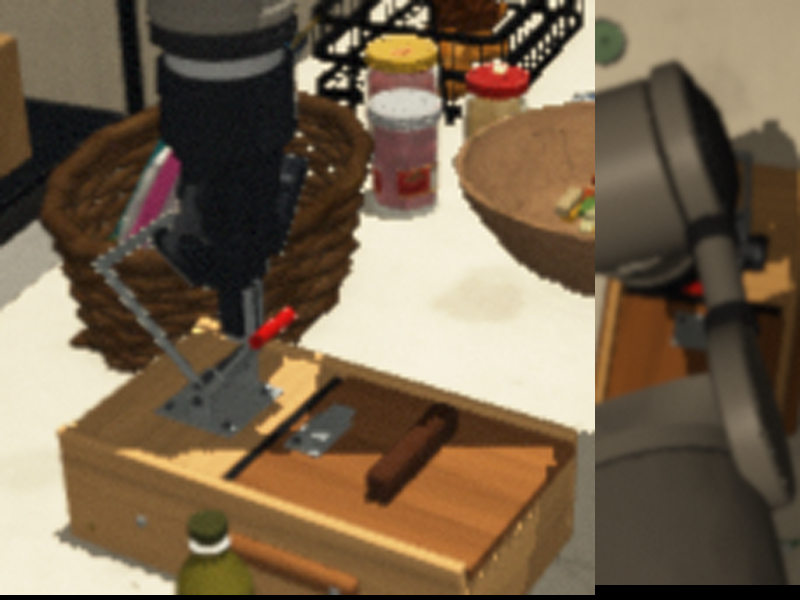

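```bash
python3 -c "
from h import *
s=load('s3.png'); ex,ey=ax()
for p in [(273,328),(253,340),(292,314),(103,265)]:
  w=w2loc(onplane(s,205+p[0]/3.5,110+p[1]/3.5,loc2w((0,1 if p[0]>270 and p[0]<280 else (-18 if p[0]==253 else 20 if p[0]==292 else -34),0)),ey)); d=w-[-65,0,98]; print(w.round(1),np.arctan2(d[2],-d[0]).round(2),np.hypot(d[0],d[2]).round(1))
"
```

```text
[-30.6   1.  141.9] 2.24 55.8
[-31.8 -18.  143.6] 2.2 56.4
[-29.6  20.  141.7] 2.25 56.2
[-122.4  -34.   176.8] 0.94 97.5
```

```bash
python3 -m pendant '[{"x":0,"y":0,"z":0.004,"spin":0},{"x":0,"y":0,"z":0.008,"spin":0},{"x":0,"y":0,"z":0.008,"spin":0}]'|grep -E 'pos|force';python3 -m pendant '[{"x":0,"y":0,"z":-0.015,"spin":0},{"x":-0.08,"y":0,"z":-0.015,"spin":0},{"x":-0.16,"y":0,"z":-0.015,"spin":0},{"x":-0.23,"y":0,"z":-0.015,"spin":0},{"x":-0.23,"y":0,"z":-0.1,"spin":0},{"x":-0.23,"y":0,"z":-0.17,"spin":0},{"x":-0.23,"y":0,"z":-0.17,"spin":0},{"x":-0.23,"y":0,"z":-0.17,"spin":0}]'|grep -E 'pos|force'; python3 -c "
from h import *
rows([(-138,0,165),(-50,0,165)])
s=snap('side','s4.png')
a=cv2.resize(s['pixels'][110:280,205:375],(595,595),interpolation=2)
cv2.imwrite('pics/c4.png',a)"
```

```text
position: [556.3, 252.2, 148.7]
force: [1.6, 0.4, -0.3]
position: [657.7, 239.9, 286.0]
force: [-0.1, 1.0, -0.8]
t 10.78 tip loc [-149.4    1.2  269. ] F loc [ 0.2 -0.9 -0.8]
(-138, 0, 165) -> [ 0.1733 -0.0021  0.0187]
(-50, 0, 165) -> [ 0.1736 -0.0021  0.1654]
spin for jaw||y: -0.0 or 1.0
```

View pics/c4.png

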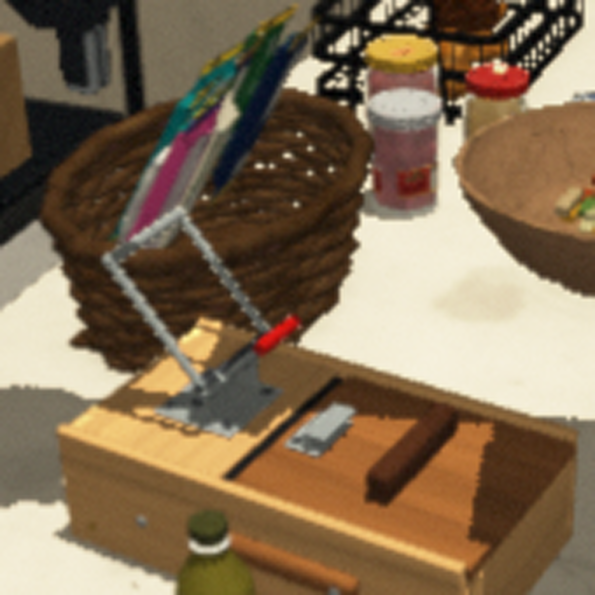

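```bash
python3 -m pendant '[{"x":0.1,"y":-0.001,"z":0,"spin":0},{"x":0.173,"y":-0.001,"z":0,"spin":0},{"x":0.173,"y":-0.001,"z":0.02,"spin":0},{"x":0.173,"y":-0.001,"z":0.045,"spin":0},{"x":0.173,"y":-0.001,"z":0.07,"spin":0},{"x":0.173,"y":-0.001,"z":0.095,"spin":0},{"x":0.173,"y":-0.001,"z":0.115,"spin":0},{"x":0.173,"y":-0.001,"z":0.115,"spin":0}]'|grep -E 'pos|force';python3 -m pendant '[{"x":-0.01,"y":0,"z":0.02,"spin":0},{"x":-0.02,"y":0,"z":0.04,"spin":0},{"x":-0.03,"y":0,"z":0.06,"spin":0},{"x":-0.03,"y":0,"z":0.075,"spin":0},{"x":-0.03,"y":0,"z":0.08,"spin":0},{"x":-0.03,"y":0,"z":0.08,"spin":0},{"x":-0.03,"y":0,"z":0.08,"spin":0}]'|grep -E 'pos|force'; python3 -c "
from h import *
rows([(0,0,230),(12,0,230),(12,0,128)])
s=snap('side','s5.png');t=snap('top','t5.png')
a=cv2.resize(s['pixels'][110:280,205:375],(595,595),interpolation=2)
cv2.imwrite('pics/c5.png',a)"
```

```text
position: [588.6, 249.3, 183.7]
force: [-0.2, 0.1, 0.2]
position: [542.1, 254.5, 200.6]
force: [0.5, -0.1, -0.0]
t 12.7 tip loc [-32.9   0.6 183.6] F loc [-0.5  0.1 -0. ]
(0, 0, 230) -> [-0.0773 -0.0009  0.0548]
(12, 0, 230) -> [-0.0773 -0.0009  0.0748]
(12, 0, 128) -> [ 0.0927 -0.001   0.0748]
spin for jaw||y: -0.0 or 1.0
```

View pics/c5.png

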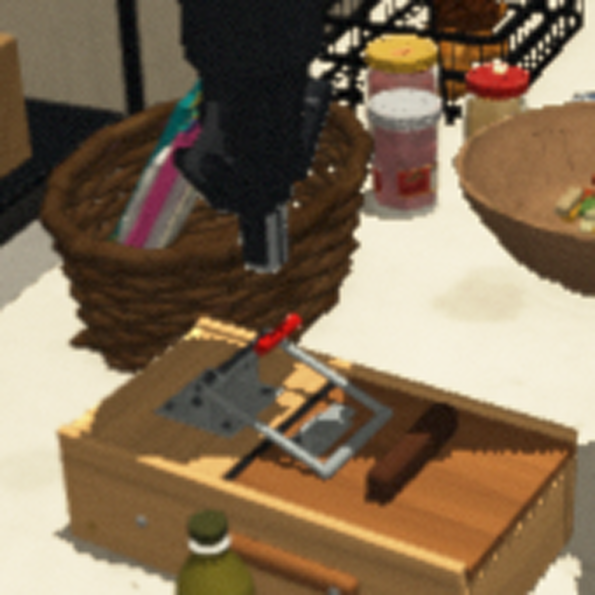

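```bash
python3 -m pendant '[{"x":0,"y":0,"z":0.078,"spin":0},{"x":0.03,"y":0,"z":0.078,"spin":0},{"x":0.09,"y":0,"z":0.078,"spin":0},{"x":0.09,"y":0,"z":0.07,"spin":0},{"x":0.09,"y":0,"z":0.055,"spin":0},{"x":0.09,"y":0,"z":0.04,"spin":0},{"x":0.085,"y":0,"z":0.025,"spin":0},{"x":0.078,"y":0,"z":0.01,"spin":0},{"x":0.065,"y":0,"z":-0.005,"spin":0},{"x":0.06,"y":0,"z":-0.015,"spin":0},{"x":0.06,"y":0,"z":-0.015,"spin":0}]'|grep -E 'pos|force'; python3 -c "
from h import *
rows([(-48,1,150),(-62,1,152)])
s=snap('side','s6.png')
a=cv2.resize(s['pixels'][110:280,205:375],(595,595),interpolation=2)
cv2.imwrite('pics/c6.png',a)"
```

```text
position: [551.8, 253.3, 165.2]
force: [-0.2, 0.2, -0.0]
t 14.18 tip loc [-42.6   0.6 148.2] F loc [ 0.3 -0.1 -0. ]
(-48, 1, 150) -> [-0.0029  0.0007 -0.0089]
(-62, 1, 152) -> [-0.0062  0.0007 -0.0323]
spin for jaw||y: -0.0001 or 0.9999
```

View pics/c6.png

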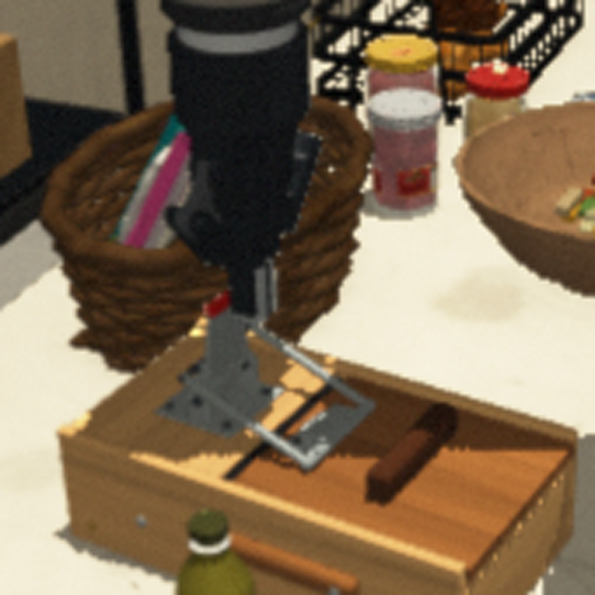

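```bash
python3 -m pendant '[{"x":-0.004,"y":0,"z":-0.01,"spin":0},{"x":-0.005,"y":0,"z":-0.02,"spin":0},{"x":-0.005,"y":0,"z":-0.032,"spin":0},{"x":-0.004,"y":0,"z":-0.041,"spin":0},{"x":-0.001,"y":0,"z":-0.05,"spin":0}]'|grep -E 'pos|force'; python3 -m pendant '[{"x":0.003,"y":0,"z":-0.006,"spin":0},{"x":0.005,"y":0,"z":-0.01,"spin":0}]'|grep -E 'pos|force';python3 -c "
from h import *
rows([(-83,1,144),(-91.5,1,138),(-99,1,129.5),(-105,1,120),(-108,1,108)])
s=snap('side','s7.png')
cv2.imwrite('pics/c7.png',cv2.resize(s['pixels'][110:280,205:375],(595,595),interpolation=2))"
```

```text
position: [580.3, 249.8, 165.6]
force: [-5.8, -0.4, 4.8]
position: [586.2, 249.3, 162.8]
force: [-6.3, 0.1, 5.1]
t 15.1 tip loc [-77.3   0.5 145.8] F loc [6.3 0.7 5.1]
(-83, 1, 144) -> [ 0.0029  0.0009 -0.0095]
(-91.5, 1, 138) -> [ 0.0129  0.0009 -0.0236]
(-99, 1, 129.5) -> [ 0.0271  0.0009 -0.0362]
(-105, 1, 120) -> [ 0.0429  0.0009 -0.0462]
(-108, 1, 108) -> [ 0.0629  0.0009 -0.0512]
spin for jaw||y: 0.0 or -1.0
```

View pics/c7.png

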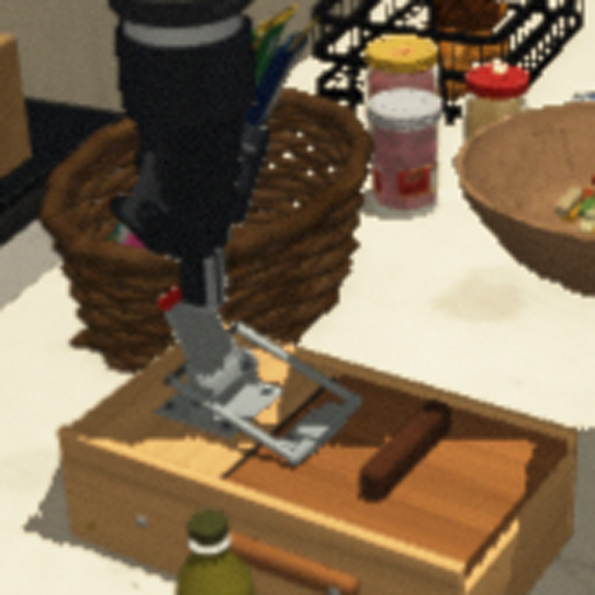

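```bash
python3 -m pendant '[{"x":0.003,"y":0,"z":-0.0095,"spin":0},{"x":0.008,"y":0,"z":-0.017,"spin":0},{"x":0.013,"y":0,"z":-0.024,"spin":0}]'|grep -E 'pos|force'; python3 -m pendant '[{"x":0.007,"y":0,"z":-0.006,"spin":0},{"x":0.014,"y":0,"z":-0.012,"spin":0}]'|grep -E 'pos|force'; python3 -m pendant '[{"x":0.006,"y":0,"z":-0.004,"spin":0},{"x":0.012,"y":0,"z":-0.008,"spin":0}]'|grep -E 'pos|force';python3 -c "
from h import *
rows([(-105,1,120),(-108,1,108)])"
```

```text
position: [600.3, 247.4, 154.7]
force: [-6.9, -0.1, 1.7]
position: [608.2, 246.5, 146.4]
force: [-5.4, -0.2, 2.6]
position: [613.1, 245.9, 138.8]
force: [-1.9, -0.1, 0.3]
t 16.02 tip loc [-104.4    0.6  121.8] F loc [1.9 0.3 0.3]
(-105, 1, 120) -> [ 0.003   0.0007 -0.0009]
(-108, 1, 108) -> [ 0.023   0.0007 -0.0059]
spin for jaw||y: -0.0 or 1.0
```

```bash
python3 -m pendant '[{"x":0.007,"y":0,"z":-0.003,"spin":0},{"x":0.014,"y":0,"z":-0.006,"spin":0},{"x":0.02,"y":0,"z":-0.008,"spin":0}]'|grep -E 'pos|force'; python3 -m pendant '[{"x":0.003,"y":0,"z":0,"spin":0},{"x":0.006,"y":0,"z":0,"spin":0}]'|grep -E 'pos|force';python3 -m pendant '[{"x":0.002,"y":0,"z":0,"spin":0},{"x":0.003,"y":0,"z":0,"spin":0}]'|grep -E 'pos|force'
```

```text
position: [617.9, 245.4, 126.7]
force: [0.4, 0.2, -0.9]
position: [617.6, 245.5, 123.4]
force: [0.0, 0.5, -0.1]
position: [617.5, 245.4, 121.7]
force: [0.6, 0.9, 0.3]
```

```bash
for i in 1 2; do python3 -m pendant '[{"x":0.001,"y":0,"z":0,"spin":0},{"x":0.0025,"y":0,"z":0,"spin":0},{"x":0.0025,"y":0,"z":0,"spin":0}]'|grep -E 'pos|force';done; python3 -m pendant '[{"x":-0.1,"y":0,"z":0,"spin":0},{"x":-0.2,"y":0,"z":0,"spin":0},{"x":-0.25,"y":0,"z":0.1,"spin":0},{"x":-0.25,"y":0,"z":0.25,"spin":0},{"x":-0.25,"y":0.2,"z":0.3,"spin":0},{"x":-0.25,"y":0.3,"z":0.3,"spin":0},{"x":-0.25,"y":0.4,"z":0.3,"spin":0},{"x":-0.25,"y":0.4,"z":0.3,"spin":0},{"x":-0.25,"y":0.4,"z":0.3,"spin":0}]'|grep -E 'pos|force'; python3 -c "
from h import *
s=snap('side','s8.png');t=snap('top','t8.png')
a=cv2.resize(s['pixels'][160:340,205:385],(540,540),interpolation=2)
b=cv2.resize(t['pixels'][130:310,215:300],(255,540),interpolation=2)
cv2.imwrite('pics/c8.png',np.hstack([a,b]))"
```

```text
position: [617.5, 245.4, 120.1]
force: [-1.1, -0.3, 0.1]
position: [617.4, 245.4, 118.5]
force: [0.5, 0.5, 0.1]
position: [409.3, 25.3, 269.1]
force: [0.2, 0.0, -0.2]
```

View pics/c8.png

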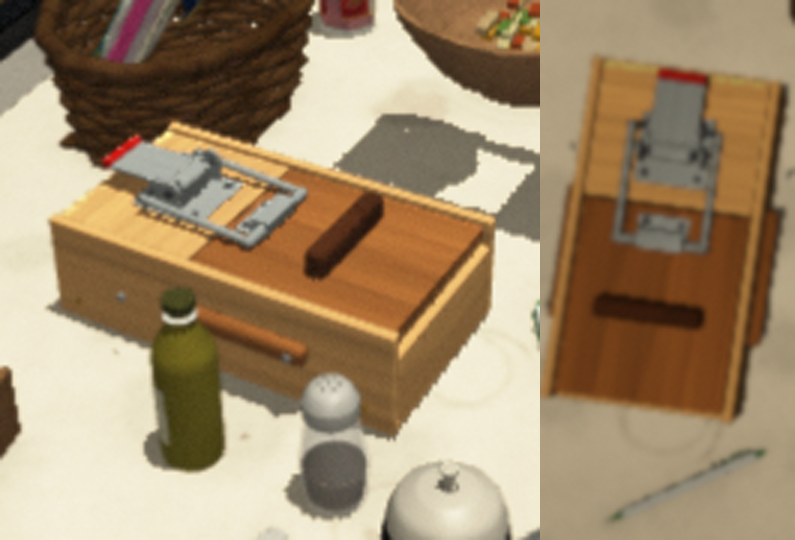

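```bash
python3 -c "
from h import *
ex,ey=ax(); out=[]
for n in('s8.png','t8.png'):
  c=load(n); p=c['pixels'].astype(int); m=((p[...,2]>110)&(p[...,1]<60)&(p[...,0]<60)); m[:140]=m[:140]*(n[0]=='t'); m[:,:215]=0;m[:,300:]=0; m[260:]=0
  if n[0]=='t': m[200:]=0
  v,u=np.nonzero(m); print(n,len(u),u.mean(),v.mean()); w=w2loc(onplane(c,u.mean(),v.mean(),loc2w((0,1,0)),ey)) if n[0]=='s' else w2loc(onz(c,u.mean(),v.mean(),101)); print(w.round(1))
"
```

```text
s8.png 38 244.92105263157896 209.6315789473684
[-130.6    1.    99. ]
t8.png 45 262.0 155.0
[-126.7    2.2  101. ]
```

```bash
python3 -c "
from cell import *
print(close_job(), state()['t'])"
```

```text
the job is handed in; nothing more can be done
the job is handed in; nothing more can be done
```

The pastry carrier is latched and handed in at about 18 s on the robot's clock. `close_job()` gave no verdict, so the result rests on my own checks.

- **What I did:** I pushed the lid against the seal, feeling it at about 9 N. I opened the lever to roughly 2.3 rad and flipped the loop over so its bar lay on the lid beyond the keeper. I then swung the lever closed with about 8 N measured on the tool at most, and it went past centre.
- **Lever:** In the last pictures it lies flat. Its red tip measured 99 mm high against a 98 mm pivot, so it is at 0 rad within about 0.05.
- **Loop and lid:** The loop is hooked round the keeper and the gap between deck and lid has closed. I judged both by eye and did not measure the last few millimetres of lid travel.
- **Surroundings:** The bottle and shaker look unmoved, also by eye; I did not single out the jar for a check. The arm is well clear of everything.
- **Disagreements:**
  - At the seal, my position readings put the lid about 5 mm further shut than expected. I put this down to finger thickness and camera calibration and relied on the force reading instead.
  - When I pressed the lever at the end, I felt no contact down to a fingertip height of about 101 mm. That suggests it had already snapped flat, but I did not confirm it by touch.
- **Pictures:** I viewed 11.

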